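# Index the filter carousel and set the feed valve two turns open

### The job

Put the next filter in line: turn the carousel one station (60 degrees) counterclockwise, seen from above, until it clicks into its next notch. Then turn the feed valve's handwheel clockwise all the way to its stop, back it off exactly two full turns, and finish still gripping the handwheel's handle, holding it there; leave everything else on the bench alone.

Things in the scene. Friction and masses are not known exactly. Their poses are not given: they have to be found in the camera images.
- carousel_base: Fixed grey foot of the carousel. Origin on the carousel's vertical axis at bench height; +x points from the axis to the fixed upright (ends 167 mm out) that carries the spring plunger and a bent steel spout, top 128 mm above the bench, whose open end is over the filter in line, 75 mm from the axis. Turned up to 0.4 rad from the world axes
- carousel (a joint): Angle (rad) of the aluminium plate (232 mm across, top at 40 mm, six white capsule filters up to 86 mm above the bench), growing counterclockwise from above. Starts at 0 in a notch; the next is at +1.047, more every 1.047. Leaving a notch takes about 5 N at the handle, as does entering one, between notches under 1 N; within 0.05 rad of a notch the spring plunger pulls it home
- carousel_grip: Upright black round handle on the carousel plate, 22 mm diameter, 60 mm long, origin at the centre of its lower end 90 mm above the bench, its top at 150 mm. It stands 95 mm from the carousel axis and revolves freely about its own vertical axis. With the carousel at angle q it stands in the direction q + 2.618 rad, measured counterclockwise from the +x axis of carousel_base
- valve_base: Fixed foot of the feed valve, a grey plate 130 x 90 mm with a brass valve body and short steel pipe. Origin at bench height on the vertical valve stem axis; with the valve closed the handle lies along its +x axis. It turns up to 0.6 rad from the world axes
- valve (a joint): Angle (rad) of the handwheel about its vertical stem: 0 is closed at the hard stop, growing counterclockwise from above as it opens, to 18.85 at most; starts at 1.2 to 5.5. Two turns open is 12.566. About 2.5 N at the handle turns it; it stays where it is left. Dark three-spoked wheel 122 mm across, rim 92 to 104 mm above the bench, boss under the handle up to 108 mm
- valve_grip: Upright black round handle on the handwheel's rim, 22 mm diameter, 58 mm long, origin at the centre of its lower end 110 mm above the bench, its top at 168 mm. It stands 55 mm from the stem axis and revolves freely about its own vertical axis. With the valve at angle q it stands in the direction q, counterclockwise from the +x axis of valve_base
- spare_filter: Loose white capsule filter, 44 mm diameter, 46 mm high, standing between carousel and valve; origin at its underside; leave alone
- screw_jar: Loose glass jar of screws with white lid, 66 mm diameter, 84 mm high; origin at its underside; leave alone
- pliers: Loose pliers lying flat, about 150 mm long, 16 mm high; leave alone
- screwdriver: Loose screwdriver lying flat; leave alone
- tape_roll: Loose roll of tape lying flat, 90 mm diameter, 24 mm high; leave alone
- drill: Loose cordless drill lying on its side at the left, 60 mm high; leave alone
Mind the look-alikes: they are no part of the job. What is shaped like the valve_base but green or pink is not meant.

How it is judged:
By the outcome, as a careful person would: the job done as asked, in the order asked, and still so for the second after the job is handed in, while the arm keeps its last pose, push and grip.
It also fails if it takes over 72 s, if anything falls off the work surface, if the arm or the gripper's body presses on something with over 40 N, if the wrist force passes 120 N, or if a joint passes its speed limit or range.

### The arm

A 6-joint arm with a two-finger parallel gripper is mounted at the origin on the work surface. World frame = base frame: x ahead of the robot, y to its left, z up, the work surface at z = 0. Lengths are in m, angles in rad, forces in N, time in s.
With the tool pointing down it reaches from about 0.325 to 0.9 m from the base axis. Payload 6.1 kg.
Tool frame: the origin (TCP) lies midway between the tips of the shut fingers; the grasp point (between the pads) lies 19 mm behind it (grip_depth is the distance from the TCP to the grasp point, in m); z points along the fingers, y is the direction in which the jaws open and shut (so a half turn about z gives the same grasp; the last joint's range is limited). The gripper opens to 85 mm and grips with 20 to 120 N. Pads are 22 mm wide; open, the fingers measure 114 mm over their backs; the gripper's body (76 mm by 85 mm) begins 54 mm behind the grasp point. The pads swing forward as they close: fully open they stand 13 mm farther back than shut.
Start: joints at [1.049, 0.22, 1.526, -0, 1.395, -0.126], TCP at [0.241, 0.577, 0.231] pointing down, gripper open.
Joint ranges: [-2.98, 2.98], [-0.91, 2.08], [0.09, 2.57], [-1.24, 4.39], [0.2, 2.65], [-2.68, 2.68]. Speed limits (rad/s): [2.57, 2.57, 3.01, 3.14, 3.14, 3.14].

### API

Orientations are given as a unit quaternion [w, x, y, z].
In Python, from station import * gives the robot as it stands.
- The arm moves only by the tool send_rows, never from a script. Its argument "plan" is a list that holds one entry, the list of rows, each a list of 5 numbers: the finger opening in m, from 0 to 0.0854, then the shift along the tool's x, y, z in m, then the turn about the tool's z in rad. A call has 1 to 12 rows; each row shifts and turns the commanded pose from where the row before left it, along the tool's axes as they then stand; what a row does not reach is not made up. A row lasts 1/8 s, in which the tool goes at most 62.5 mm and 10.7 degrees, less where a joint would pass 70% of its speed; a pose out of reach is approached as far as the arm can. A call is refused whole if a number of a shift passes 0.0625 or a number of a turn 0.188, either way. A call with a gripper value outside its range is refused whole. The fingers move at their own pace and stop on an object; "force" is the grip in N (left out, the last holds). Time passes only in rows, so rows that do not move let the fingers close. It gives the time, the measured TCP pose, the force and the opening at its end, in the units of the state.
- get_obs(): the state, without advancing time (a new reading comes with each control period).
- snapshot(name): name is "scene" or "top" or "wrist"; returns a dict with "image" (420x560x3 uint8, blue, green, red), "z_map" (420x560 float32, m along the optical axis (not along the pixel's ray), 0 where there is no reading), "vfov" (degrees; the focal length in pixels is half the picture's height over the tangent of half this angle, whatever the lens; pixels are square), "cx", "cy" (the principal point, pixels), "dist_coeffs" ([k1, k2, p1, p2, k3] as OpenCV has them; the pictures are not rectified), "R" (3x3) and "t" (3): a world point X has camera coordinates R X + t. Camera axes: x right, y down, z forward; pixel columns grow to the right and rows downward; lengths in m; the calibration is good to about 2 mm. A picture is of the moment at which its call begins.
- hand_in(): hands the job in, once; it reports no verdict.
Trained networks look in the newest picture that a camera, given by its name, has taken for a name from the list of things; names that differ only in an ending like _2 or _b are one class to them, and where a whole thing is asked for, a point or a joint stands for the part that bears it (a point fixed in the world has none). Each returns a list of dicts, best first, with "p" (0 to 1); they miss things now and then, are a little off and sometimes report something else, mostly with a low value. They report only what shows in the picture. A call takes as long as a camera call. They do not tell look-alikes from the thing itself.
- masks_of(camera, thing): "pixels" (420x560 bool, what is visible of it) and "centre" ([row, column] in pixels, amid what is visible of it).
- place_of(camera, thing): "centre" ([row, column] in pixels: a listed point, or the origin of a listed thing).
The state is a dict: "clock": time; "joint_pos": joint angles; "joint_vel": joint speeds; "tau": joint torques, N m; "position": TCP position; "eef_rot": TCP orientation; "wrist_force": force on the tool from outside, world axes, zero at the start; "moment": the same for the moment, N m; "finger_gap": finger opening in m.
Only numpy, scipy, OpenCV 4.12 (cv2) and the standard library are available. Lean on these libraries where they do the work, as an engineer would, in place of code of your own. Each camera call takes 0.05 s, during which the arm holds its last target. There are 200 camera calls.

## Working session

There is one attempt and no reset: what is moved stays moved. The work goes in short steps, Python scripts to look and compute and a tool call to move; the robot and the scene stay as the last step left them, time stands still between calls to the robot, and variables do not carry over. Pictures are saved under pics/ and viewed, about 8 in all and at most 12, crops included, and the job is handed in when it is done.

Besides the shell and the picture viewer there is one more tool, called after ">>>" as a command line: name --argument value ..., lists and objects as JSON in quotes. send_rows: Moves the arm, as the interface text tells. Its arguments: {"type":"object","properties":{"plan":{"type":"array","items":{"type":"array","items":{"type":"array","items":{"type":"number"}}}},"force":{"type":"number"}},"required":["plan"]}

```bash
ls; mkdir -p pics; cat > h.py <<'E'
from station import *
import numpy as np, cv2
def K(s):
    f=210/np.tan(np.radians(s["vfov"])/2); return np.array([[f,0,s["cx"]],[0,f,s["cy"]],[0,0,1.]])
def ray(s,rc):
    u=cv2.undistortPoints(np.array([[[rc[1],rc[0]]]],float),K(s),np.array(s["dist_coeffs"]))[0,0]
    return np.array([u[0],u[1],1.])
def at_z(s,rc,z):
    R=np.array(s["R"]);t=np.array(s["t"]);d=R.T@ray(s,rc);c=-R.T@t
    return c+d*(z-c[2])/d[2]
def cloud(s):
    v,u=np.mgrid[0:420,0:560]
    p=cv2.undistortPoints(np.stack([u.ravel(),v.ravel()],1)[:,None].astype(float),K(s),np.array(s["dist_coeffs"]))[:,0]
    z=s["z_map"].ravel(); P=np.c_[p*z[:,None],z]
    W=(P-np.array(s["t"]))@np.array(s["R"]); W[z==0]=np.nan
    return W.reshape(420,560,3)
E
python3 - <<'E'
from h import *
print(get_obs())
for c in ["scene","top"]:
    s=snapshot(c); cv2.imwrite(f"pics/{c}0.png",s["image"]); 
    print(c,s["vfov"],-np.array(s["R"]).T@s["t"])
    for n,z in [("carousel_base",0),("carousel_grip",.09),("valve_base",0),("valve_grip",.11)]:
        for d in place_of(c,n): print(n,d["p"],np.round(d["centre"]),np.round(at_z(s,d["centre"],z),3))
E
```

```text
pics
{'clock': 0.0, 'joint_pos': array([ 1.04890028e+00,  2.21216314e-01,  1.52756866e+00, -1.73240087e-05,
        1.39471228e+00, -1.26116017e-01]), 'joint_vel': array([ 1.54467265e-03, -8.82217576e-04,  8.80010361e-05, -1.62933332e-03,
        7.48003874e-04,  5.84532462e-04]), 'tau': array([-1.52254357e-03, -4.96876860e+01, -3.89403176e+01, -2.16334997e-04,
        1.08243251e-02,  1.61032028e-05]), 'position': array([0.24067751, 0.57616356, 0.23022779]), 'eef_rot': array([-2.95097142e-04,  1.96599378e-01,  9.80483441e-01, -9.05462682e-04]), 'wrist_force': array([ 0.07989521,  0.30337189, -0.56629203]), 'moment': array([ 0.05835224,  0.02582393, -0.00782849]), 'finger_gap': 0.08545416166894154}
scene 47.685343843210596 [ 1.41233094 -0.27263531  0.90709136]
carousel_base 0.82 [306. 134.] [ 0.564 -0.253  0.   ]
carousel_grip 0.53 [256. 134.] [ 0.489 -0.224  0.09 ]
carousel_grip 0.25 [192. 390.] [0.515 0.518 0.09 ]
valve_base 0.96 [228. 374.] [0.553 0.454 0.   ]
valve_base 0.79 [253. 296.] [ 0.554  0.193 -0.   ]
valve_base 0.56 [274. 387.] [0.728 0.377 0.   ]
valve_grip 0.63 [259. 400.] [0.78  0.358 0.11 ]
valve_grip 0.58 [210. 312.] [0.522 0.253 0.11 ]
valve_grip 0.49 [214. 388.] [0.621 0.435 0.11 ]
top 46.22699652966402 [0.24752808 0.16138772 1.57704176]
carousel_base 0.79 [196. 402.] [ 0.572 -0.262  0.   ]
carousel_grip 0.75 [190. 322.] [0.58  0.007 0.09 ]
carousel_grip 0.47 [221. 396.] [ 0.476 -0.215  0.09 ]
valve_base 0.89 [156. 205.] [0.726 0.381 0.   ]
valve_base 0.81 [204. 180.] [0.567 0.465 0.   ]
valve_base 0.64 [208. 268.] [0.545 0.177 0.   ]
valve_grip 0.48 [180. 182.] [0.619 0.437 0.11 ]
valve_grip 0.47 [130. 211.] [0.778 0.347 0.11 ]
valve_grip 0.44 [211. 244.] [0.515 0.247 0.11 ]
```

View pics/scene0.png

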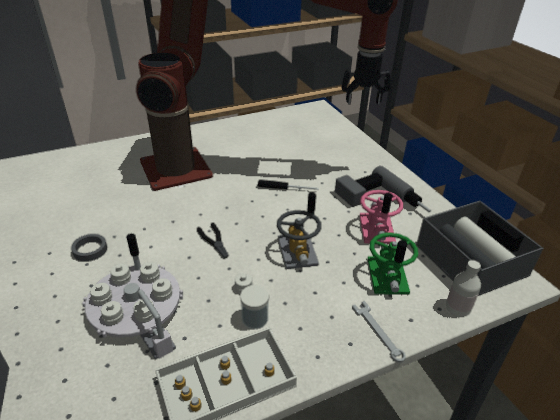

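View pics/top0.png

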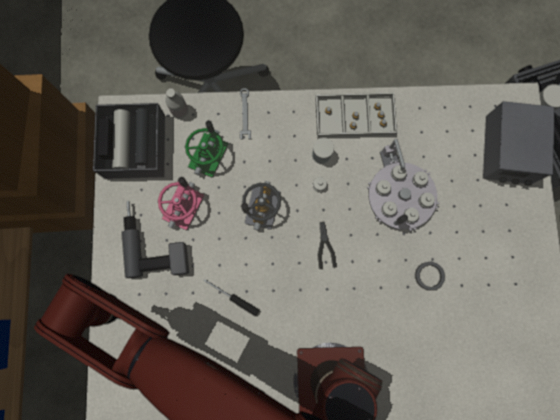

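The scene shows the carousel at (row 298, col 132) with its handle at (244,132). There are three valves: grey (228,298), pink (225,380) and green (265,390). The grey one fits, since green and pink are excluded. I'll measure from depth and confirm with a crop.

```bash
cat > m.py <<'E'
from h import *
from scipy.optimize import least_squares
def circ(P):
    f=lambda p:np.hypot(P[:,0]-p[0],P[:,1]-p[1])-p[2]
    r=least_squares(f,[*P.mean(0),.06],loss='soft_l1',f_scale=.003); return r.x
E
python3 - <<'E'
from m import *
pts={}
for c in ["scene","top"]:
    s=snapshot(c);W=cloud(s);P=W.reshape(-1,3);P=P[~np.isnan(P[:,0])]
    b=s["image"].reshape(-1,3)[~np.isnan(W.reshape(-1,3)[:,0])].max(1)
    def near(x,y,r,z0,z1): 
        m=(np.hypot(P[:,0]-x,P[:,1]-y)<r)&(P[:,2]>z0)&(P[:,2]<z1); return P[m]
    pl=near(.57,-.255,.15,.033,.046); 
    h=cv2.convexHull(pl[:,:2].astype(np.float32))[:,0]
    print(c,"plate",len(pl),circ(h.astype(float)), cv2.minEnclosingCircle(h), 'z',np.median(pl[:,2]))
    g=near(.476,-.215,.05,.11,.17); print("cgrip",len(g),g.mean(0),g.min(0),g.max(0))
    gt=g[g[:,2]>.143]; print(" top",len(gt),gt.mean(0))
    up=near(.68,-.22,.12,.088,.14);print("upright",len(up),up.mean(0),up.min(0),up.max(0))
    rim=near(.55,.19,.1,.086,.108); print("rim",len(rim),circ(rim[:,:2]))
    h=cv2.convexHull(rim[:,:2].astype(np.float32))[:,0]; print(" enc",cv2.minEnclosingCircle(h))
    v=near(.53,.2,.12,.125,.18); print("vgrip",len(v),v.mean(0),v.min(0),v.max(0)); vt=v[v[:,2]>.16]; print(" top",len(vt),vt.mean(0))
    vp=near(.55,.19,.11,.006,.03); print("base",len(vp), cv2.minAreaRect(vp[:,:2].astype(np.float32)))
    im=s["image"]
    if c=="scene": a=im[180:280,250:350];
    else: a2=im[150:250,220:450]
cv2.imwrite("pics/crop1.png",np.vstack([cv2.resize(a2,(690,300),interpolation=2),np.hstack([cv2.resize(a,(300,300),interpolation=2),np.zeros((300,390,3),np.uint8)])]))
E
```

```text
scene plate 2876 [ 0.57406241 -0.25165019  0.11347227] ((0.5898116827011108, -0.24691139161586761), 0.12942492961883545) z 0.03937712748548409
cgrip 158 [ 0.48557482 -0.22124975  0.13478471] [ 0.46817157 -0.23150861  0.11013503] [ 0.49379703 -0.21038683  0.15363809]
 top 59 [ 0.48178023 -0.22100774  0.14844422]
upright 267 [ 0.6954027  -0.22692078  0.12022365] [ 0.61681343 -0.30626861  0.08841708] [ 0.73104788 -0.21375381  0.13021485]
rim 613 [0.55258595 0.19865539 0.05253872]
 enc ((0.5519022941589355, 0.19834689795970917), 0.06101742386817932)
vgrip 132 [0.5294567  0.24553229 0.15115147] [0.513917   0.23640649 0.12511648] [0.53686609 0.25849093 0.17100371]
 top 46 [0.52731815 0.24722468 0.16606   ]
base 620 ((0.561776340007782, 0.20666415989398956), (0.11935455352067947, 0.1444617360830307), 71.60077667236328)
top plate 2238 [ 0.57093874 -0.25243842  0.11366184] ((0.5837234258651733, -0.2451198697090149), 0.13370683789253235) z 0.039408778081579374
cgrip 66 [ 0.47417866 -0.21946724  0.14297981] [ 0.4648281  -0.23212052  0.11375605] [ 0.48679608 -0.21062807  0.15682417]
 top 45 [ 0.475179   -0.22156393  0.14979987]
upright 148 [ 0.67393926 -0.22736076  0.12137308] [ 0.58276597 -0.29954156  0.0883522 ] [ 0.72307415 -0.18171372  0.1351569 ]
rim 487 [0.54569409 0.196611   0.05227877]
 enc ((0.5450974106788635, 0.1978687345981598), 0.061257533729076385)
vgrip 57 [0.51816194 0.24509695 0.1609903 ] [0.50965484 0.23519914 0.12529249] [0.52983934 0.25535281 0.17485583]
 top 43 [0.52004863 0.24536017 0.16677647]
base 528 ((0.5517936944961548, 0.18703648447990417), (0.2071133404970169, 0.2023647129535675), 68.74178314208984)
```

View pics/crop1.png

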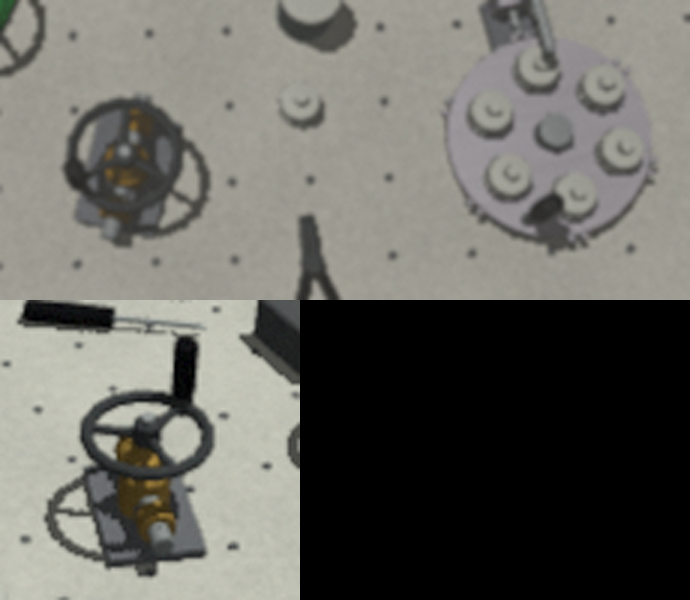

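The crop confirms the grey valve: brass body, with its handle at top (211,244) and scene (203,311). I'll square the tool with the world axes and move towards the carousel.

>>> send_rows --plan '[[[0.085,0,0,0,-0.132],[0.085,0,0,0,-0.132],[0.085,0,0,0,-0.132],[0.085,-0.05,-0.03,-0.005,0],[0.085,-0.05,-0.03,-0.005,0],[0.085,-0.05,-0.03,-0.005,0],[0.085,-0.05,-0.03,-0.005,0],[0.085,0,-0.06,0,0],[0.085,0,-0.06,0,0],[0.085,0,-0.06,0,0],[0.085,0,-0.06,0,0],[0.085,0,0,0,0]]]'

```text
clock: 2.1
position: [0.4414, 0.2134, 0.2516]
eef_rot: [0.0, 0.002, 1.0, -0.0]
wrist_force: [0.2, 0.6, 0.8]
finger_gap: 0.085
```

```bash
cat > w.py <<'E'
from m import *
def look(name,hx,hy,zt,cam="wrist"):
    s=snapshot(cam);cv2.imwrite(f"pics/{name}.png",s["image"]);W=cloud(s);P=W.reshape(-1,3);P=P[~np.isnan(P[:,0])]
    print("cam",-np.array(s["R"]).T@s["t"])
    m=(np.hypot(P[:,0]-hx,P[:,1]-hy)<.05)&(abs(P[:,2]-zt)<.008);g=P[m]
    if len(g)>20:
        h=cv2.convexHull(g[:,:2].astype(np.float32)); print("top",len(g),g.mean(0),cv2.minEnclosingCircle(h))
    return s,W,P
E
python3 - <<'E'
from w import *
s,W,P=look("w1",.523,.246,.168)
m=(np.hypot(P[:,0]-.549,P[:,1]-.198)<.09)&(abs(P[:,2]-.1)<.012);r=P[m];print("rim",len(r),circ(r[:,:2]))
s,W,P=look("s1",.523,.246,.168,"scene")
E
```

```text
cam [0.36900919 0.21373865 0.39404196]
top 763 [0.52170787 0.24635073 0.16674374] ((0.5234550833702087, 0.24688376486301422), 0.01102511864155531)
rim 5702 [0.54774061 0.19799307 0.05143432]
cam [ 1.41233094 -0.27263531  0.90709136]
top 47 [0.52736464 0.24679154 0.16627154] ((0.5267460346221924, 0.24733388423919678), 0.012496525421738625)
```

View pics/w1.png

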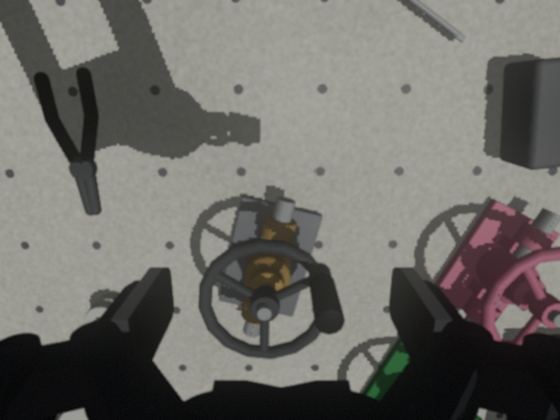

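The wrist view shows the handle at (290,325) and the wheel boss at (308,263), which puts the handle at (0.523, 0.247) and the stem at (0.5475, 0.198). Next, the carousel.

>>> send_rows --plan '[[[0.085,0.005,-0.054,0,0],[0.085,0.005,-0.054,0,0],[0.085,0.005,-0.054,0,0],[0.085,0.005,-0.054,0,0],[0.085,0.005,-0.054,0,0],[0.085,0.005,-0.054,0,0],[0.085,0.005,-0.054,0,0],[0.085,0.005,-0.054,0,0],[0.085,0,0,0,0]]]'

```text
clock: 3.32
position: [0.4015, -0.2175, 0.2513]
eef_rot: [-0.0, 0.001, 1.0, -0.0]
wrist_force: [0.2, 1.0, -0.1]
finger_gap: 0.0849
```

```bash
python3 - <<'E'
from w import *
print(get_obs()["position"])
s,W,P=look("w2",.478,-.221,.150)
m=(np.hypot(P[:,0]-.571,P[:,1]+.252)<.14)&(abs(P[:,2]-.04)<.006);r=P[m]
a=np.array([.571,-.252])
# edge points: radius near 116
d=r[:,:2]-a;th=np.degrees(np.arctan2(d[:,1],d[:,0]));rad=np.hypot(d[:,0],d[:,1])
E_=[]
for t in range(-180,180,4):
    k=(th>=t)&(th<t+4)&(rad<.125)
    if k.sum()>5 and rad[k].max()>.108: i=np.argmax(np.where(k,rad,0)); E_.append(r[i,:2])
E_=np.array(E_);print("plate",len(E_),circ(E_),E_.min(0),E_.max(0))
c=P[(np.hypot(*(P[:,:2]-a).T)<.03)&(P[:,2]>.043)]
if len(c): print("hub",len(c),np.percentile(c[:,2],[5,50,95]),cv2.minEnclosingCircle(cv2.convexHull(c[c[:,2]>np.median(c[:,2])-.003][:,:2].astype(np.float32))))
E
```

```text
[ 0.40153472 -0.21746148  0.25130498]
cam [ 0.32932744 -0.21731513  0.39382964]
top 678 [ 0.4770272  -0.2212309   0.14878571] ((0.47878095507621765, -0.22151093184947968), 0.011193920858204365)
plate 42 [ 0.57106122 -0.25202165  0.11134761] [ 0.45410061 -0.34277325] [ 0.64048014 -0.14020822]
hub 1232 [0.04660849 0.06906514 0.07083831] ((0.568695604801178, -0.2516096532344818), 0.018043184652924538)
```

>>> send_rows --plan '[[[0.085,-0.039,-0.002,0,0],[0.085,-0.038,-0.002,0,0],[0.085,0,0,0.05,0],[0.085,0,0,0.05,0],[0.085,0,0,0.044,0],[0.085,0,0,0,0],[0.02,0,0,0,0],[0.015,0,0,0,0],[0.015,0,0,0,0],[0.015,0,0,0,0],[0.015,0,0,0,0]]]' --force 60

```text
clock: 4.75
position: [0.479, -0.2207, 0.1091]
eef_rot: [0.001, 0.0, 1.0, -0.001]
wrist_force: [-1.5, -2.4, 7.4]
finger_gap: 0.0207
```

```bash
cat > arc.py <<'E'
import numpy as np
def arc(c,p,rot,n,r=None):
    "rows from p about c by rot rad in n steps, tool axes (x=-X,y=Y)"
    d=np.array(p)-c; r=r or np.hypot(*d); a=np.arctan2(d[1],d[0]); cur=np.array(p,float); out=[]
    for k in range(1,n+1):
        t=c+r*np.array([np.cos(a+rot*k/n),np.sin(a+rot*k/n)]); s=np.round(t-cur,4); cur=cur+s; out.append([float(-s[0]),float(s[1])])
    print(out,cur)
E
python3 - <<'E'
from h import *; from arc import arc
o=get_obs();print(o["position"],o["wrist_force"],o["finger_gap"])
arc(np.array([.5693,-.2518]),o["position"][:2],1.047,12)
E
```

```text
[ 0.47904058 -0.22069833  0.10913679] [-1.54974265 -2.42035559  7.4213303 ] 0.02066858464050171
[[0.0024, -0.008], [0.0016, -0.0081], [0.001, -0.0083], [0.0002, -0.0083], [-0.0005, -0.0084], [-0.0012, -0.0082], [-0.002, -0.0081], [-0.0026, -0.0079], [-0.0033, -0.0076], [-0.004, -0.0073], [-0.0046, -0.007], [-0.0052, -0.0065]] [ 0.49724058 -0.31439833]
```

>>> send_rows --plan '[[[0.015,0.0024,-0.008,0,0],[0.015,0.0016,-0.0081,0,0],[0.015,0.001,-0.0083,0,0],[0.015,0.0002,-0.0083,0,0],[0.015,-0.0005,-0.0084,0,0],[0.015,-0.0012,-0.0082,0,0],[0.015,-0.002,-0.0081,0,0],[0.015,-0.0026,-0.0079,0,0],[0.015,-0.0033,-0.0076,0,0],[0.015,-0.004,-0.0073,0,0],[0.015,-0.0046,-0.007,0,0],[0.015,-0.0052,-0.0065,0,0]]]'

```text
clock: 6.25
position: [0.497, -0.3144, 0.1092]
eef_rot: [0.001, 0.0, 1.0, -0.001]
wrist_force: [0.5, -2.0, 5.0]
finger_gap: 0.0208
```

>>> send_rows --plan '[[[0.015,0,0,0,0],[0.015,0,0,0,0]]]'

```text
clock: 6.5
position: [0.4974, -0.3148, 0.1092]
eef_rot: [0.002, 0.0, 1.0, -0.002]
wrist_force: [0.3, -4.3, 5.0]
finger_gap: 0.0205
```

```bash
python3 - <<'E'
from h import *
o=get_obs();p=o["position"];print(p,o["wrist_force"],o["finger_gap"])
d=p[:2]-[.5693,-.2518];print(np.hypot(*d),np.arctan2(d[1],d[0])%(2*np.pi)-2.817)
E
```

```text
[ 0.49738899 -0.31477048  0.10917327] [ 0.28734535 -4.26770741  5.03633887] 0.020512682791381572
0.0955849044903528 1.0438032960037975
```

>>> send_rows --plan '[[[0.085,0,0,0,0],[0.085,0,0,0,0],[0.085,0,0,0,0],[0.085,0,0,0,0],[0.085,0,0,-0.048,0],[0.085,0,0,-0.048,0],[0.085,0,0,-0.048,0],[0.085,0.045,0,0,0],[0.085,0.045,0,0,0],[0.085,0,0,0,0]]]'

```text
clock: 7.75
position: [0.4042, -0.3128, 0.2512]
eef_rot: [-0.0, 0.001, 1.0, 0.0]
wrist_force: [0.4, -0.5, 1.1]
finger_gap: 0.085
```

```bash
python3 - <<'E'
from w import *
print(get_obs()["position"])
s,W,P=look("w3",.498,-.314,.150)
E
```

```text
[ 0.40424964 -0.31278972  0.25122251]
cam [ 0.33211829 -0.31276306  0.39377125]
top 655 [ 0.49589376 -0.31435985  0.14877768] ((0.49783557653427124, -0.3144014775753021), 0.011443380266427994)
```

View pics/w3.png

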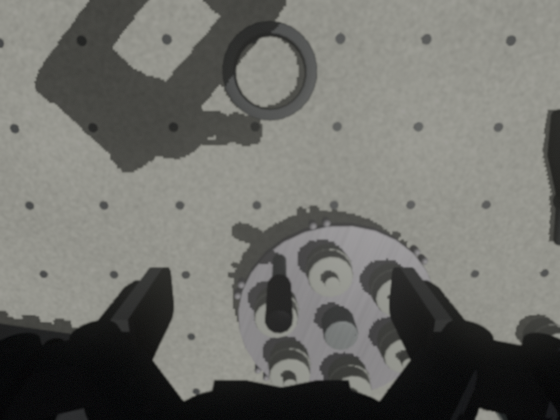

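The handle at (300,279) has moved a 94.8 mm chord, against 95.0 mm for 60° at 95 mm radius, so the carousel is in its next notch. Now to the valve.

>>> send_rows --plan '[[[0.085,-0.0119,0.056,0,0],[0.085,-0.0119,0.056,0,0],[0.085,-0.0119,0.056,0,0],[0.085,-0.0119,0.056,0,0],[0.085,-0.0119,0.056,0,0],[0.085,-0.0119,0.056,0,0],[0.085,-0.0119,0.056,0,0],[0.085,-0.0119,0.056,0,0],[0.085,-0.0119,0.056,0,0],[0.085,-0.0119,0.056,0,0],[0.085,0,0,0,0]]]'

```text
clock: 9.18
position: [0.5253, 0.2516, 0.2505]
eef_rot: [-0.0, -0.003, 1.0, 0.001]
wrist_force: [-0.1, 0.3, -0.7]
finger_gap: 0.0848
```

>>> send_rows --plan '[[[0.085,0,0,0.045,0],[0.085,0,0,0.045,0],[0.085,0,0,0.034,0],[0.085,0,0,0,0],[0.02,0,0,0,0],[0.015,0,0,0,0],[0.015,0,0,0,0],[0.015,0,0,0,0],[0.015,0,0,0,0]]]' --force 60

```text
clock: 10.3
position: [0.526, 0.2471, 0.1287]
eef_rot: [0.001, -0.0, 1.0, 0.0]
wrist_force: [-1.1, -1.7, 7.4]
finger_gap: 0.0205
```

```bash
cat > v.py <<'E'
from h import *; from arc import arc
import sys
C=np.array([.5475,.198])
o=get_obs();p=o["position"];d=p[:2]-C
print(o["clock"],p,o["wrist_force"],o["finger_gap"],"r",np.hypot(*d),"ang",np.arctan2(d[1],d[0]))
arc(C,p[:2],float(sys.argv[1]),int(sys.argv[2]),.055)
E
python3 v.py -1.44 12
```

```text
10.3 [0.52600132 0.2470619  0.12873753] [-1.12052187 -1.65452873  7.44665863] 0.020513292595665252 r 0.053565504441726274 ang 1.9837900780337898
[[-0.0056, 0.0036], [-0.0064, 0.0015], [-0.0066, 0.0008], [-0.0066, -0.0001], [-0.0065, -0.0008], [-0.0064, -0.0016], [-0.0062, -0.0024], [-0.0058, -0.0031], [-0.0054, -0.0037], [-0.005, -0.0044], [-0.0043, -0.005], [-0.0038, -0.0054]] [0.59460132 0.2264619 ]
```

```bash
sed -i 's/\.5475,\.198/.5502,.198/; s/,\.055)/)/' v.py; python3 v.py -1.3 12
```

```text
10.3 [0.52600132 0.2470619  0.12873753] [-1.12052187 -1.65452873  7.44665863] 0.020513292595665252 r 0.05470508353821366 ang 2.0290113998165014
[[-0.0054, 0.0023], [-0.0057, 0.0018], [-0.0058, 0.0011], [-0.0059, 0.0004], [-0.006, -0.0001], [-0.0058, -0.0009], [-0.0058, -0.0014], [-0.0055, -0.0021], [-0.0053, -0.0026], [-0.005, -0.0032], [-0.0046, -0.0037], [-0.0042, -0.0042]] [0.59100132 0.2344619 ]
```

>>> send_rows --plan '[[[0.015,-0.0054,0.0023,0,0],[0.015,-0.0057,0.0018,0,0],[0.015,-0.0058,0.0011,0,0],[0.015,-0.0059,0.0004,0,0],[0.015,-0.006,-0.0001,0,0],[0.015,-0.0058,-0.0009,0,0],[0.015,-0.0058,-0.0014,0,0],[0.015,-0.0055,-0.0021,0,0],[0.015,-0.0053,-0.0026,0,0],[0.015,-0.005,-0.0032,0,0],[0.015,-0.0046,-0.0037,0,0],[0.015,-0.0042,-0.0042,0,0]]]'

```text
clock: 11.8
position: [0.5915, 0.2357, 0.1288]
eef_rot: [0.002, -0.0, 1.0, 0.001]
wrist_force: [0.4, 4.6, 6.3]
finger_gap: 0.0207
```

```bash
python3 v.py -.48 6
```

```text
11.8 [0.59152058 0.23566705 0.12877577] [0.38879039 4.56850543 6.29806466] 0.020745972827488864 r 0.055912405251458235 ang 0.7391766151741848
[[-0.0029, -0.0034], [-0.0026, -0.0037], [-0.0023, -0.0038], [-0.002, -0.004], [-0.0016, -0.0042], [-0.0013, -0.0042]] [0.60422058 0.21236705]
```

>>> send_rows --plan '[[[0.015,-0.0028,-0.0035,0,0],[0.015,-0.0025,-0.0037,0,0],[0.015,-0.0022,-0.0038,0,0]]]'

```text
clock: 12.18
position: [0.5995, 0.2244, 0.1288]
eef_rot: [0.002, -0.0, 1.0, 0.001]
wrist_force: [2.9, 4.3, 4.0]
finger_gap: 0.0209
```

>>> send_rows --plan '[[[0.015,-0.0019,-0.004,0,0],[0.015,-0.0016,-0.0042,0,0]]]'

```text
clock: 12.42
position: [0.6032, 0.216, 0.1288]
eef_rot: [0.002, -0.0, 1.0, 0.001]
wrist_force: [4.3, 3.5, 4.4]
finger_gap: 0.0211
```

```bash
python3 v.py -.48 6
```

```text
12.425 [0.60324177 0.21603211 0.12879341] [4.30615456 3.5240125  4.38347883] 0.021113870927793328 r 0.05602308840597436 ang 0.3277030997139675
[[-0.0013, -0.0043], [-0.0009, -0.0044], [-0.0006, -0.0044], [-0.0002, -0.0045], [0.0002, -0.0045], [0.0005, -0.0044]] [0.60554177 0.18953211]
```

>>> send_rows --plan '[[[0.015,-0.0014,-0.0043,0,0],[0.015,-0.001,-0.0044,0,0]]]'

```text
clock: 12.68
position: [0.6055, 0.207, 0.1288]
eef_rot: [0.002, -0.0, 1.0, 0.001]
wrist_force: [3.8, 1.9, 5.3]
finger_gap: 0.0206
```

>>> send_rows --plan '[[[0.015,-0.0006,-0.0044,0,0],[0.015,-0.0002,-0.0045,0,0]]]'

```text
clock: 12.92
position: [0.6063, 0.1977, 0.1288]
eef_rot: [0.002, -0.0, 1.0, 0.0]
wrist_force: [3.9, 1.8, 4.7]
finger_gap: 0.0209
```

```bash
sed -i 's/\.5502,\.198/.5512,.1985/' v.py; python3 v.py -.48 6
```

```text
12.925 [0.60626353 0.19773934 0.12880147] [3.90190532 1.75992508 4.74322023] 0.020854340353977027 r 0.05506878276449629 ang -0.013813353309825825
[[0.0002, -0.0044], [0.0006, -0.0044], [0.001, -0.0043], [0.0012, -0.0042], [0.0016, -0.0041], [0.002, -0.0039]] [0.59966353 0.17243934]
```

Not at the stop yet: the y force is only 2 N. I'll continue in small steps.

>>> send_rows --plan '[[[0.015,0.0001,-0.0044,0,0],[0.015,0.0005,-0.0044,0,0]]]'

```text
clock: 13.18
position: [0.6055, 0.1888, 0.1288]
eef_rot: [0.002, -0.0, 1.0, 0.0]
wrist_force: [3.0, 1.0, 5.4]
finger_gap: 0.0204
```

>>> send_rows --plan '[[[0.015,0.0009,-0.0043,0,0],[0.015,0.0012,-0.0042,0,0]]]'

```text
clock: 13.42
position: [0.6043, 0.1839, 0.1289]
eef_rot: [0.004, 0.0, 1.0, 0.004]
wrist_force: [11.4, 22.7, -2.0]
finger_gap: 0.0206
```

```bash
python3 v.py -.32 4
```

```text
13.425 [0.60430524 0.1839032  0.12886964] [11.42787001 22.72962267 -2.00082714] 0.020596224753747488 r 0.05507479153174765 ang -0.2682412091254359
[[0.0013, -0.0042], [0.0017, -0.0041], [0.002, -0.0039], [0.0023, -0.0038]] [0.59700524 0.1679032 ]
```

>>> send_rows --plan '[[[0.015,0.0003,-0.001,0,0],[0.015,0,0,0,0]]]'

```text
clock: 13.68
position: [0.6044, 0.184, 0.1289]
eef_rot: [0.004, -0.0, 1.0, 0.004]
wrist_force: [9.5, 18.7, 0.1]
finger_gap: 0.0207
```

>>> send_rows --plan '[[[0.015,-0.0006,0.0025,0,0],[0.015,-0.0006,0.0022,0,0],[0.015,0,0,0,0]]]'

```text
clock: 14.05
position: [0.6045, 0.1845, 0.1288]
eef_rot: [0.002, -0.0, 1.0, 0.0]
wrist_force: [4.6, 4.5, 6.2]
finger_gap: 0.0209
```

```bash
python3 v.py 3.1416 12
```

```text
14.05 [0.60450745 0.18449404 0.12876156] [4.60946889 4.50396471 6.24496218] 0.02094208362283924 r 0.05511669913969231 ang -0.2569320982141735
[[-0.0018, 0.0143], [0.0019, 0.0142], [0.0056, 0.0133], [0.0088, 0.0114], [0.0115, 0.0087], [0.0133, 0.0054], [0.0143, 0.0018], [0.0142, -0.0019], [0.0133, -0.0056], [0.0114, -0.0088], [0.0087, -0.0115], [0.0054, -0.0133]] [0.49790745 0.21249404]
```

The stop is confirmed: 23 N with no movement, TCP at (0.6044, 0.1840), angle -0.267. That agrees with how the foot plate lies. Now I'll back it off.

>>> send_rows --plan '[[[0.015,-0.0018,0.0143,0,0],[0.015,0.0019,0.0142,0,0],[0.015,0.0056,0.0133,0,0],[0.015,0.0088,0.0114,0,0],[0.015,0.0115,0.0087,0,0],[0.015,0.0133,0.0054,0,0],[0.015,0.0143,0.0018,0,0],[0.015,0.0142,-0.0019,0,0],[0.015,0.0133,-0.0056,0,0],[0.015,0.0114,-0.0088,0,0],[0.015,0.0087,-0.0115,0,0],[0.015,0.0054,-0.0133,0,0]]]'

```text
clock: 15.55
position: [0.4978, 0.2117, 0.1288]
eef_rot: [0.002, -0.0, 1.0, 0.0]
wrist_force: [7.8, 1.2, 2.4]
finger_gap: 0.0207
```

```bash
python3 v.py 3.1416 12
```

```text
15.55 [0.4977889  0.21170431 0.12877748] [7.77193369 1.18988732 2.35679347] 0.0207384883085976 r 0.055019081320941424 ang 2.89923177280503
[[0.0016, -0.0143], [-0.0022, -0.0142], [-0.0057, -0.0131], [-0.009, -0.0113], [-0.0115, -0.0085], [-0.0134, -0.0052], [-0.0143, -0.0016], [-0.0142, 0.0021], [-0.0131, 0.0058], [-0.0113, 0.009], [-0.0085, 0.0115], [-0.0052, 0.0134]] [0.6045889  0.18530431]
```

>>> send_rows --plan '[[[0.015,0.0016,-0.0143,0,0],[0.015,-0.0022,-0.0142,0,0],[0.015,-0.0057,-0.0131,0,0],[0.015,-0.009,-0.0113,0,0],[0.015,-0.0115,-0.0085,0,0],[0.015,-0.0134,-0.0052,0,0],[0.015,-0.0143,-0.0016,0,0],[0.015,-0.0142,0.0021,0,0],[0.015,-0.0131,0.0058,0,0],[0.015,-0.0113,0.009,0,0],[0.015,-0.0085,0.0115,0,0],[0.015,-0.0052,0.0134,0,0]]]'

```text
clock: 17.05
position: [0.6045, 0.1842, 0.1287]
eef_rot: [0.001, 0.0, 1.0, -0.001]
wrist_force: [-0.8, -2.8, 8.9]
finger_gap: 0.0207
```

```bash
python3 v.py 3.1416 12
```

```text
17.05 [0.60452208 0.18418098 0.12870706] [-0.75352208 -2.83661541  8.87644501] 0.02065448639494816 r 0.055211217644615805 ang -0.26234902177256353
[[-0.0019, 0.0143], [0.0019, 0.0143], [0.0055, 0.0133], [0.0088, 0.0114], [0.0114, 0.0088], [0.0133, 0.0055], [0.0143, 0.0019], [0.0143, -0.0018], [0.0133, -0.0056], [0.0114, -0.0087], [0.0088, -0.0114], [0.0055, -0.0134]] [0.49792208 0.21278098]
```

One turn done.

>>> send_rows --plan '[[[0.015,-0.0019,0.0143,0,0],[0.015,0.0019,0.0143,0,0],[0.015,0.0055,0.0133,0,0],[0.015,0.0088,0.0114,0,0],[0.015,0.0114,0.0088,0,0],[0.015,0.0133,0.0055,0,0],[0.015,0.0143,0.0019,0,0],[0.015,0.0143,-0.0018,0,0],[0.015,0.0133,-0.0056,0,0],[0.015,0.0114,-0.0087,0,0],[0.015,0.0088,-0.0114,0,0],[0.015,0.0055,-0.0134,0,0]]]'

```text
clock: 18.55
position: [0.4983, 0.2136, 0.1288]
eef_rot: [0.003, -0.0, 1.0, 0.0]
wrist_force: [8.6, 1.0, 2.9]
finger_gap: 0.021
```

```bash
python3 v.py 3.1416 12
```

```text
18.55 [0.49828493 0.21359656 0.12876434] [8.57122032 1.04470079 2.88894524] 0.020961386503632072 r 0.0550264509949109 ang 2.8636779814499493
[[0.0021, -0.0142], [-0.0016, -0.0143], [-0.0053, -0.0133], [-0.0086, -0.0116], [-0.0112, -0.0089], [-0.0132, -0.0057], [-0.0142, -0.0021], [-0.0143, 0.0016], [-0.0134, 0.0053], [-0.0115, 0.0086], [-0.0089, 0.0112], [-0.0057, 0.0132]] [0.60408493 0.18339656]
```

>>> send_rows --plan '[[[0.015,0.0021,-0.0142,0,0],[0.015,-0.0016,-0.0143,0,0],[0.015,-0.0053,-0.0133,0,0],[0.015,-0.0086,-0.0116,0,0],[0.015,-0.0112,-0.0089,0,0],[0.015,-0.0132,-0.0057,0,0],[0.015,-0.0142,-0.0021,0,0],[0.015,-0.0143,0.0016,0,0],[0.015,-0.0134,0.0053,0,0],[0.015,-0.0115,0.0086,0,0],[0.015,-0.0089,0.0112,0,0],[0.015,-0.0057,0.0132,0,0]]]'

```text
clock: 20.05
position: [0.604, 0.1824, 0.1287]
eef_rot: [0.002, 0.0, 1.0, -0.001]
wrist_force: [0.8, -3.2, 8.1]
finger_gap: 0.0206
```

>>> send_rows --plan '[[[0.015,0,0,0,0],[0.015,0,0,0,0],[0.015,0,0,0,0]]]'

```text
clock: 20.42
position: [0.6043, 0.1837, 0.1288]
eef_rot: [0.003, 0.0, 1.0, -0.0]
wrist_force: [5.6, 0.8, 4.1]
finger_gap: 0.0206
```

```bash
python3 v.py 0.1 1; python3 - <<'E'
from h import *
s=snapshot("scene");cv2.imwrite("pics/s9.png",s["image"])
for n,z in [("valve_grip",.11),("carousel_grip",.09)]:
    for d in place_of("scene",n): print(n,d["p"],np.round(d["centre"]),np.round(at_z(s,d["centre"],z),3))
E
```

```text
20.425 [0.60428329 0.18365589 0.12880977] [5.6047495  0.84451115 4.09538298] 0.02055170741042491 r 0.05511971547035489 ang -0.27267315273692505
[[-0.0012, 0.0054]] [0.60548329 0.18905589]
valve_grip 0.54 [233. 303.] [0.601 0.186 0.11 ]
valve_grip 0.46 [259. 396.] [0.776 0.349 0.11 ]
valve_grip 0.44 [213. 384.] [0.614 0.427 0.11 ]
carousel_grip 0.59 [274.  97.] [ 0.513 -0.315  0.09 ]
```

View pics/s9.png

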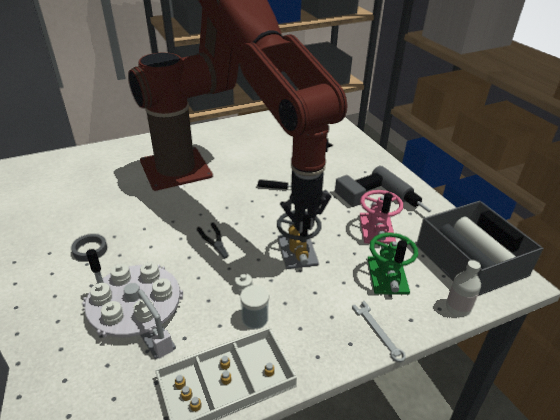

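The final view shows the gripper holding the grey valve's handle at (215,305), the carousel handle at (262,94) in its next station, and everything else where it was.

```bash
python3 -c "
from station import *
print(hand_in())"
```

```text
the job is handed in; nothing more can be done
None
```

The job is done and handed in at about 20.5 s on the robot's clock, against the 72 s limit; no verdict was reported.

- **Carousel:** I turned it one station counterclockwise. After I let go, the handle had moved a 94.8 mm chord, against 95.0 mm for exactly 60°, so it is sitting in the next notch.
- **Valve:** I closed the grey handwheel clockwise to its hard stop, which held at about 23 N with no further movement. I then backed it off two full turns. The gripper ended 0.3 mm (about 0.006 rad) from where it stood at the stop.
- **Final state:** The arm is still gripping the handle, with a finger gap of 20.6 mm and about 7 N at the wrist. The last picture shows everything else on the bench undisturbed.
- **Disagreements:** The scene and top cameras differed by about 7 mm in x, so I used the wrist camera's positions instead. The gripper also closed about 3 mm off the valve handle's centre. I allowed for that in the turning path, and the grip held.

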